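Fit four heat sinks to their boards

ROBOT

A 6-joint arm with a two-finger parallel gripper is mounted at the origin on the work surface. World frame = base frame: x ahead of the robot, y to its left, z up, the work surface at z = 0. Lengths are in m, angles in rad, forces in N, time in s.
With the tool pointing down it reaches from about 0.275 to 0.725 m from the base axis. Payload 15.9 kg.
Tool frame: the origin (TCP) lies on the centre line of the jaws, within the pads' length; the fingertips stand 14 mm ahead of it and the grasp point (between the pads) lies 5 mm behind it (tcp_to_tips is the distance from the TCP to the fingertips, in m); z points along the fingers, y is the line along which they close (so a half turn about z gives the same grasp; the last joint's range is limited). The gripper opens to 85 mm and grips with 20 to 120 N. Pads are 22 mm wide; open, the fingers measure 114 mm over their backs; the gripper's body (76 mm by 85 mm) begins 54 mm behind the grasp point. The pads swing forward as they close: fully open they stand 13 mm farther back than shut.
Start: joints at [1.178, 0.213, -0.034, 1.323, 0, 1.571], TCP at [0.191, 0.462, 0.221] pointing down, gripper open.
Joint ranges: [-2.98, 2.98], [-0.74, 1.72], [-1.14, 1.35], [-2.1, 2.04], [-1.57, 1.44], [-3.14, 3.14]. Speed limits (rad/s): [1.89, 1.89, 2.39, 2.57, 3.14, 3.14].

INTERFACE

Orientations are given as a 3x3 rotation matrix whose columns are the frame's x, y, z axes.
In Python, from bench import * gives the robot as it stands.
- The arm moves only by the tool arm_command, never from a script. Its argument "motion" is a list of rows, each an object with "xyz": the shift along the tool's x, y, z in cm, a list of three; "spin": the turn about the tool's z in rad; "hand": the finger opening in cm, from 0 to 8.54. A call has 1 to 5 rows; each row is the pose to reach, as a shift and turn from the pose commanded when the call began, along the tool's axes at that moment; what a row does not reach only later rows make up. A row lasts 1/12 s, in which the tool goes at most 41.7 mm and 7.16 degrees, less where a joint would pass 70% of its speed; a pose out of reach is approached as far as the arm can. A call with a gripper value outside its range is refused whole. The fingers move at their own pace and stop on an object; "force" is the grip in N (left out, the last holds). Time passes only in rows, so rows that repeat a pose let the fingers close. It gives the time, the measured TCP pose, the force, the opening and the grip force at its end, in the units of the state.
- get_obs(): the state, without advancing time (a new reading comes with each control period).
- camera(name): name is "side" or "top"; returns the picture (400x640x3 uint8, red, green, blue); there is no depth.
- get_calibration(name): a dict with "fx", "fy", "cx", "cy" (pixels), "extrinsics" (4x4, takes a point from camera to world coordinates). Camera axes: x right, y up, looking along -z (the intrinsics and any distortion apply to the point x, -y, -z); pixel columns grow to the right and rows downward; lengths in m; the calibration is good to about 2 mm. A picture is of the moment at which its call begins. get_calibration takes no time and is no camera call.
- close_job(): hands the job in; it is judged then, once.
Trained networks look in the newest picture that a camera, given by its name, has taken for a name from the list of things; names that differ only in an ending like _2 or _b are one class to them, and where a whole thing is asked for, a point or a joint stands for the part that bears it (a point fixed in the world has none). Each returns a list of dicts, best first, with "p" (0 to 1); they miss things now and then, are a little off and sometimes report something else, mostly with a low value. They report only what shows in the picture. A call takes as long as a camera call. They do not tell look-alikes from the thing itself.
- find_in(camera, name): "at" ([x, y, z] in m, in world coordinates, good to about 4 mm: the middle of the surface that is visible of it).
- cut_out(camera, name): "pixels" (400x640 bool, what is visible of it).
The state is a dict: "clock": time; "q": joint angles; "qvel": joint speeds; "effort": joint torques, N m; "tcp_pos": TCP position; "orientation": TCP orientation; "force": force on the tool from outside, world axes, zero at the start; "ft_torque": the same for the moment, N m; "opening": finger opening in m; "gripper_force": force on a finger pad.
Only numpy, scipy, OpenCV 4.12 (cv2) and the standard library are available. Lean on these libraries where they do the work, as an engineer would, in place of code of your own. Each camera call takes 0.05 s, during which the arm holds its last target. There are 200 camera calls.

TASK

Get these four circuit boards ready for test: stand each heat sink upright on the board whose thermal pad and white outline have its shape and size, inside the outline and squared up with it. Let go of all four, and leave the capacitor and the copper coil between the boards where they are.

Things in the scene. Friction and masses are not known exactly. Their poses are not given: they have to be found in the camera images.
- sink_square: Loose plain aluminium heat sink, large square, 44 x 44 mm, 26 mm high, standing on its flat base, fins up. Origin: centre of the underside; z up. x and y are square to its sides; fins run along x. It is solid enough to be gripped on any side face.
- sink_small: Loose plain aluminium heat sink, small square, 28 x 28 mm, 26 mm high, standing on its flat base, fins up. Origin: centre of the underside; z up. x and y are square to its sides; fins run along x. It is solid enough to be gripped on any side face.
- sink_oblong: Loose plain aluminium heat sink, oblong, 60 x 30 mm, 26 mm high, standing on its flat base, fins up. Origin: centre of the underside; z up. x runs along its 60 mm length, y across its 30 mm width; fins run along x. It is solid enough to be gripped on any side face.
- sink_round: Loose plain aluminium heat sink, round, 48 mm in diameter with stacked disc fins, 26 mm high, standing on its flat base, fins up. Origin: centre of the underside; z up.  It is solid enough to be gripped on any side face.
- board_square: Green circuit board, 84 x 84 mm, fixed, flat upper face 8 mm above the bench. In its middle a flat grey thermal pad (44 x 44 mm) inside a thin white outline (58 x 58 mm). Parts outside the outline stand at most 4 mm above the board. Origin: under the outline's centre, at bench height; x, y along the board's edges, z up. Takes the large square heat sink.
- board_small: Green circuit board, 84 x 84 mm, fixed, flat upper face 8 mm above the bench. In its middle a flat grey thermal pad (28 x 28 mm) inside a thin white outline (42 x 42 mm). Parts outside the outline stand at most 4 mm above the board. Origin: under the outline's centre, at bench height; x, y along the board's edges, z up. Takes the small square heat sink.
- board_oblong: Green circuit board, 84 x 84 mm, fixed, flat upper face 8 mm above the bench. In its middle a flat grey thermal pad (60 x 30 mm, long side along x) inside a thin white outline (74 x 44 mm, long side along x). Parts outside the outline stand at most 4 mm above the board. Origin: under the outline's centre, at bench height; x, y along the board's edges, z up. Takes the oblong heat sink.
- board_round: Green circuit board, 84 x 84 mm, fixed, flat upper face 8 mm above the bench. In its middle a flat grey thermal pad (circle, 48 mm in diameter) inside a thin white outline (circle, 62 mm in diameter). Parts outside the outline stand at most 4 mm above the board. Origin: under the outline's centre, at bench height; x, y along the board's edges, z up. Takes the round heat sink.
- capacitor: Loose dark can capacitor standing upright on the bench among the boards, 25 mm in diameter, 38 mm high. Origin: centre of its underside. Not to be moved.
- coil: Loose copper-wound coil lying flat on the bench among the boards, a ring 36 mm in diameter, 14 mm high. Origin: centre of its underside. Not to be moved.
Not all that is in view belongs to the job. What is shaped like the sink_round but red or yellow is not meant.

How it is judged:
At the end, for the whole second after the job is handed in: Each heat sink stands upright (0.1 rad) and at rest on the board with its own outline, centre within 10 mm of the outline's; square and oblong ones within 15 degrees of the outline's sides (square: any quarter turn; oblong: either end). Capacitor and coil never moved over 25 mm nor tipped (horizontal distance between sink_square and board_square below 0.01 m and z of sink_square in the frame of board_square between 0.005 and 0.012 m and angle between each of sink_square, sink_small, sink_oblong, sink_round's own z axis and vertical below 0.1 rad and linear speed of each of sink_square, sink_small, sink_oblong, sink_round below 0.02 m/s and (angle between the x axis of sink_square and the x axis of board_square, either way round below 0.26 rad or angle between the x axis of sink_square and the y axis of board_square, either way round below 0.26 rad) and horizontal distance between sink_small and board_small below 0.01 m and z of sink_small in the frame of board_small between 0.005 and 0.012 m and (angle between the x axis of sink_small and the x axis of board_small, either way round below 0.26 rad or angle between the x axis of sink_small and the y axis of board_small, either way round below 0.26 rad) and horizontal distance between sink_oblong and board_oblong below 0.01 m and z of sink_oblong in the frame of board_oblong between 0.005 and 0.012 m and angle between the x axis of sink_oblong and the x axis of board_oblong, either way round below 0.26 rad and horizontal distance between sink_round and board_round below 0.01 m and z of sink_round in the frame of board_round between 0.005 and 0.012 m); the robot touches nothing.
It fails at once if the capacitor is pushed away or knocked over (distance of capacitor from where it was at the start of the episode above 0.025 m or angle between capacitor's own z axis and vertical above 0.5 rad).
It fails at once if the coil is pushed away or knocked over (distance of coil from where it was at the start of the episode above 0.025 m or angle between coil's own z axis and vertical above 0.5 rad).
It also fails if it takes over 96 s, if anything falls off the work surface, if the arm or the gripper's body presses on something with over 40 N, if the wrist force passes 120 N, or if a joint passes its speed limit or range.

## Working session

There is one attempt and no reset: what is moved stays moved. The work goes in short steps, Python scripts to look and compute and a tool call to move; the robot and the scene stay as the last step left them, time stands still between calls to the robot, and variables do not carry over. Pictures are saved under pics/ and viewed, at most 14 in all, crops included, and the job is handed in when it is done.

Besides the shell and the picture viewer there is one more tool, called after ">>>" as name(argument=value, ...), one argument or row to a line, values as JSON. arm_command: Moves the arm, as the interface text tells. Its arguments: {"type":"object","properties":{"motion":{"type":"array","items":{"type":"object","properties":{"xyz":{"type":"array","items":{"type":"number"}},"spin":{"type":"number"},"hand":{"type":"number"}}}},"force":{"type":"number"}},"required":["motion"]}

```bash
ls; mkdir -p pics; python3 - <<'E'
from bench import *
import cv2,numpy as np
for n in("top","side"):
    im=camera(n); cv2.imwrite(f"pics/{n}0.png",im[:,:,::-1])
    c=get_calibration(n); print(n,c)
for n in["sink_square","sink_small","sink_oblong","sink_round","board_square","board_small","board_oblong","board_round","capacitor","coil"]:
    print(n,[(np.round(d["at"],3).tolist(),round(d["p"],2)) for d in find_in("top",n)][:4])
print(get_obs())
E
```

```text
pics
top {'fx': 424.6236673887061, 'fy': 424.6236673887061, 'cx': 310.79955197044313, 'cy': 195.59238629419283, 'extrinsics': array([[ 0.00959622,  0.99032408, -0.1384418 ,  0.40739551],
       [-0.99975641,  0.00675011, -0.02101303, -0.01334637],
       [-0.01987521,  0.13860972,  0.99014763,  1.0927436 ],
       [ 0.        ,  0.        ,  0.        ,  1.        ]])}
side {'fx': 475.9119850332882, 'fy': 475.9119850332882, 'cx': 323.70601529728947, 'cy': 201.93097795623174, 'extrinsics': array([[-0.94899478,  0.24446887, -0.19910773,  0.33040282],
       [-0.31527393, -0.72906131,  0.60751293,  0.64157271],
       [ 0.00335626,  0.63930007,  0.76895003,  0.86402404],
       [ 0.        ,  0.        ,  0.        ,  1.        ]])}
sink_square [([0.561, 0.364, 0.023], 0.76)]
sink_small [([0.379, -0.276, 0.024], 0.53), ([0.525, -0.227, 0.034], 0.46)]
sink_oblong [([0.64, 0.123, 0.014], 0.65), ([0.373, 0.311, 0.006], 0.43)]
sink_round [([0.639, -0.146, 0.021], 0.73), ([0.718, -0.132, 0.023], 0.56)]
board_square [([0.372, 0.312, 0.006], 0.6), ([0.38, -0.276, 0.025], 0.22)]
board_small [([
[... 253 characters left out ...]
e-05,  1.57079285e+00]), 'qvel': array([-9.16034896e-05,  3.63419604e-04,  1.48219001e-03, -5.20311667e-04,
       -1.10316707e-03, -2.02339011e-04]), 'effort': array([-1.19469078e-03, -6.85700512e+01,  4.87203741e+01,  1.64735753e-03,
       -4.15076975e-04, -7.54970102e-06]), 'tcp_pos': array([0.1913953 , 0.46188546, 0.22059123]), 'orientation': array([[-9.23837930e-01,  3.82783853e-01,  3.00511008e-05],
       [ 3.82783851e-01,  9.23837930e-01, -4.11934491e-05],
       [-4.35305339e-05, -2.65529946e-05, -9.99999999e-01]]), 'force': array([0.86825055, 0.79883593, 0.06070198]), 'ft_torque': array([-0.00173884, -0.00601561, -0.06998054]), 'gripper_force': 0.0, 'opening': 0.08533083101095844}
```

View pics/top0.png

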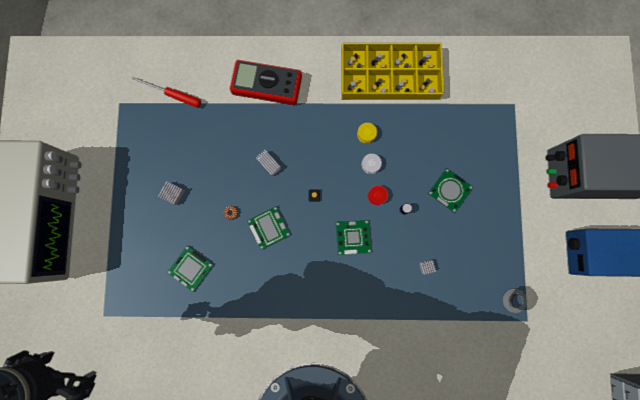

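View pics/side0.png

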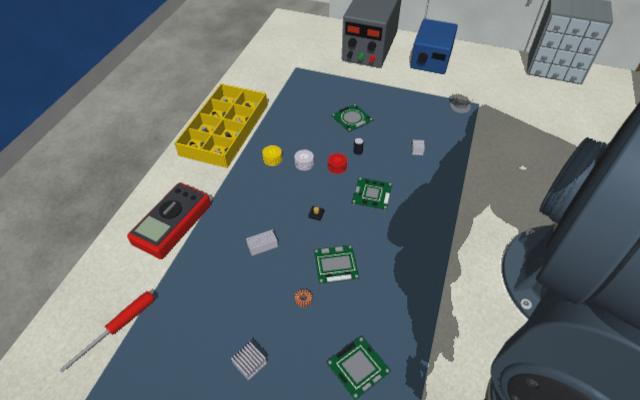

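```bash
cat > h.py <<'E'
from bench import *
import cv2,numpy as np
from scipy.optimize import minimize
def proj(n,P):
    c=get_calibration(n);E=c["extrinsics"];p=(np.asarray(P,float)-E[:3,3])@E[:3,:3]
    return np.c_[c["cx"]+c["fx"]*p[:,0]/-p[:,2], c["cy"]+c["fy"]*p[:,1]/p[:,2]]
def back(n,uv,z):
    c=get_calibration(n);E=c["extrinsics"];uv=np.atleast_2d(uv)
    d=np.c_[(uv[:,0]-c["cx"])/c["fx"],-(uv[:,1]-c["cy"])/c["fy"],-np.ones(len(uv))]@E[:3,:3].T
    return E[:3,3]+d*((z-E[2,3])/d[:,2])[:,None]
def hull(n,x,y,a,dim,z0,h):
    if len(dim)==1:
        t=np.linspace(0,2*np.pi,40);q=np.c_[np.cos(t),np.sin(t)]*dim[0]/2
    else:
        q=np.array([[1,1],[1,-1],[-1,-1],[-1,1]])*np.array(dim)/2
    q=q@np.array([[np.cos(a),np.sin(a)],[-np.sin(a),np.cos(a)]])+[x,y]
    P=np.vstack([np.c_[q,np.full(len(q),z)] for z in(z0,z0+h)])
    return cv2.convexHull(proj(n,P).astype(np.float32))[:,0]
S=8
def cost(v,n,M,o,dim,z0,h):
    k=np.zeros(M.shape,np.uint8)
    cv2.fillConvexPoly(k,np.round(((hull(n,*v,dim,z0,h)-o+.5)*S-.5)*16).astype(np.int32),255,cv2.LINE_8,4)
    return 1-np.minimum(k,M).sum(dtype=float)/np.maximum(k,M).sum(dtype=float)
def fit(n,mask,x,y,dim,z0,h):
    u,v=np.round(proj(n,[[x,y,z0+h/2]])[0]).astype(int);r=48
    o=np.array([max(u-r,0),max(v-r,0)]);m=mask[o[1]:v+r,o[0]:u+r].astype(np.uint8)*255
    M=cv2.resize(m,None,fx=S,fy=S,interpolation=cv2.INTER_LINEAR)
    M=(M>127).astype(np.uint8)*255
    best=None
    for a in ([0] if len(dim)==1 else np.arange(0,np.pi/(1 if dim[0]!=dim[1] else 2),np.pi/10)):
        s=np.array([[x,y,a],[x+.008,y,a],[x,y+.008,a],[x,y,a+.2]])
        r_=minimize(cost,s[0],(n,M,o,dim,z0,h),"Nelder-Mead",options=dict(initial_simplex=s,xatol=2e-4,fatol=1e-4,maxiter=120))
        if best is None or r_.fun<best.fun:best=r_
    return np.r_[best.x,best.fun]
DIM=dict(sink_square=((.044,.044),0,.026),sink_small=((.028,.028),0,.026),sink_oblong=((.06,.03),0,.026),sink_round=((.048,),0,.026),
 board_square=((.084,.084),0,.008),board_small=((.084,.084),0,.008),board_oblong=((.084,.084),0,.008),board_round=((.084,.084),0,.008))
E
cat > m.py <<'E'
from h import *
px=dict(sink_square=(172,192),sink_small=(428,267),sink_oblong=(269,161),sink_round=(372,163),board_square=(191,268),board_oblong=(269,228),board_small=(353,237),board_round=(450,190))
ims={n:camera(n) for n in("top","side")}
tiles=[]
for k,(dim,z0,h) in DIM.items():
    x,y,_=back("top",px[k],h/2)[0]
    for n in ims:
        u,v=proj(n,[[x,y,h/2]])[0]
        c=[d for d in cut_out(n,k) if d["pixels"][max(0,int(v)-4):int(v)+5,int(u)-4:int(u)+5].any()]
        if not c: print(k,n,"none");mask=None
        else:
            mask=c[0]["pixels"]; f=fit(n,mask,x,y,dim,z0,h)
            print(k,n,np.round(f,4),"deg",round(np.degrees(f[2]),1),mask.sum(),round(c[0]["p"],2))
        u,v=int(u),int(v);q=cv2.copyMakeBorder(ims[n],30,30,30,30,cv2.BORDER_CONSTANT)[v+5:v+55,u+5:u+55]
        q=cv2.resize(q,(200,200),interpolation=cv2.INTER_CUBIC)[:,:,::-1].copy()
        if mask is not None: cv2.polylines(q,[np.round((hull(n,*f[:3],dim,z0,h)-[u-25,v-25]+.5)*4).astype(int)],True,(255,0,255),1)
        if n=="top": tiles.append(q)
t=np.vstack([np.hstack(tiles[:4]),np.hstack(tiles[4:])]);cv2.imwrite("pics/crops.png",t)
for k in("capacitor","coil"):
    for n in ims: print(k,n,[(np.round(d["at"],3).tolist(),round(d["p"],2)) for d in find_in(n,k)][:3])
print(back("top",[(406,207),(231,212),(367,132),(378,195),(314,195)],.012).round(3))
E
python3 m.py
```

```text
sink_square top [0.5636 0.3726 1.1211 0.0479] deg 64.2 353 0.61
sink_square side [0.5635 0.368  1.161  0.0934] deg 66.5 706 0.62
sink_small top [ 0.3802 -0.28    1.7683  0.1492] deg 101.3 144 0.65
sink_small side [ 0.3806 -0.2826  1.7742  0.0838] deg 101.7 168 0.54
sink_oblong top [0.6433 0.1213 0.7439 0.1011] deg 42.6 276 0.86
sink_oblong side none
sink_round top [ 0.6429 -0.1432  0.1199  0.0647] deg 6.9 295 0.57
sink_round side [ 0.6426 -0.1481  0.1264  0.0576] deg 7.2 335 0.61
board_square top [0.3713 0.318  0.9625 0.0406] deg 55.1 1122 0.9
board_square side [0.371  0.3121 0.9648 0.0374] deg 55.3 2142 0.7
board_small top [ 0.453  -0.0983  0.0685  0.0698] deg 3.9 1038 0.63
board_small side [ 0.4537 -0.1038  1.654   0.0647] deg 94.8 967 0.91
board_oblong top [0.4763 0.1195 2.0292 0.034 ] deg 116.3 1069 0.94
board_oblong side [0.4762 0.113  2.0268 0.0912] deg 116.1 1303 0.77
board_round top [ 0.5778 -0.3478  0.9193  0.076 ] deg 52.7 1025 0.58
board_round side [ 0.5773 -0.3539 -0.6012  0.106 ] deg -34.4 631 0.69
capacitor top [([0.526, -0.229, 0.036], 0.62)]
capacitor side [([0.526, -0.22, 0.027], 0.66)]
coil top []
coil side [([0.513, 0.219, 0.017], 0.51)]
[[ 0.531 -0.233  0.012]
 [ 0.515  0.214  0.012]
 [ 0.728 -0.136  0.012]
 [ 0.561 -0.163  0.012]
 [ 0.56   0.001  0.012]]
```

View pics/crops.png

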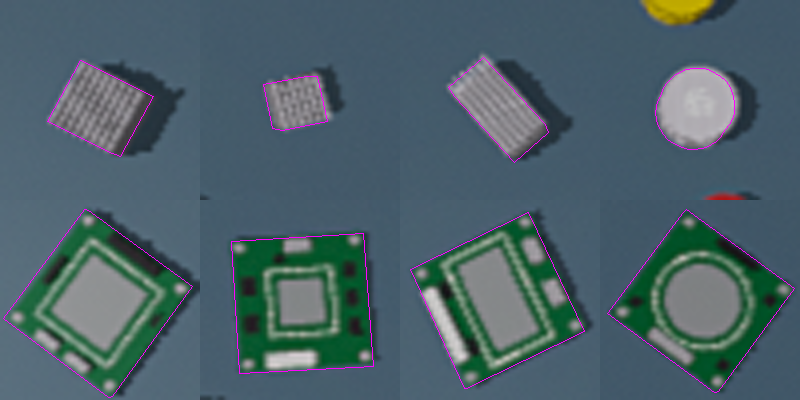

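```bash
cat > plan.py <<'E'
import sys,json,numpy as np
from bench import *
# each arg: x,y,z,psi_deg ; '.' keeps
o=get_obs();R=o["orientation"];p=o["tcp_pos"];psi=np.degrees(np.arctan2(R[1,1],R[0,1]))
print("now",p.round(4),round(psi,1),"grip",round(o["opening"],4),o["gripper_force"],"t",o["clock"])
for a in sys.argv[1:]:
    t=[c if v=='.' else float(v) for v,c in zip(a.split(','),[*p,psi])]
    w=np.array(t[:3])-p;s=np.radians(psi)
    X=np.array([-np.sin(s),np.cos(s),0]);Y=np.array([np.cos(s),np.sin(s),0])
    X=np.cross(Y,[0,0,-1.])
    d=np.array([w@X,w@Y,-w[2]])*100;sp=-(t[3]-psi)
    print("shift cm",d.round(2).tolist(),"spin",round(np.radians(sp),3),"rows",int(np.ceil(max(np.linalg.norm(d)/4.17,abs(sp)/7.16))))
    p=np.array(t[:3]);psi=t[3]
E
python3 plan.py .5635,.3703,.12,65.3 .,.,.018,. .,.,.1,. .371,.315,.1,55.2 .,.,.027,.
```

```text
now [0.1914 0.4619 0.2206] 67.5 grip 0.0852 0.0 t 1.7
shift cm [-37.89, 5.78, 10.06] spin 0.038 rows 10
shift cm [0.0, 0.0, 10.2] spin -0.0 rows 3
shift cm [0.0, 0.0, -8.2] spin -0.0 rows 2
shift cm [15.18, -13.07, -0.0] spin 0.176 rows 5
shift cm [0.0, 0.0, 7.3] spin -0.0 rows 2
```

>>> arm_command(
  motion=[
    {"xyz":[-19,3,5],"spin":0.02},
    {"xyz":[-19,3,5],"spin":0.02},
    {"xyz":[-19,3,5],"spin":0.02},
    {"xyz":[-19,3,5],"spin":0.02},
    {"xyz":[-19,3,5],"spin":0.02},
  ],
  force=50,
)

```text
validation failed for argument at $.mo...
```

```bash
python3 plan.py .5635,.3703,.12,65.3
```

```text
now [0.1914 0.4619 0.2206] 67.5 grip 0.0852 0.0 t 1.7
shift cm [-37.89, 5.78, 10.06] spin 0.038 rows 10
```

Probably every row needs "hand".

>>> arm_command(
  motion=[
    {"xyz":[-19,3,5],"spin":0.02,"hand":8.5},
    {"xyz":[-19,3,5],"spin":0.02,"hand":8.5},
    {"xyz":[-19,3,5],"spin":0.02,"hand":8.5},
    {"xyz":[-19,3,5],"spin":0.02,"hand":8.5},
    {"xyz":[-19,3,5],"spin":0.02,"hand":8.5},
  ],
  force=50,
)

```text
clock: 2.12
tcp_pos: [0.3809, 0.4156, 0.1697]
orientation: [[-0.916, 0.402, 0.0], [0.402, 0.916, -0.0], [-0.0, -0.0, -1.0]]
force: [0.2, 0.6, -0.0]
opening: 0.0849
gripper_force: 0.0
```

```bash
python3 plan.py .5635,.3703,.12,65.3
```

```text
now [0.3809 0.4156 0.1697] 66.3 grip 0.0849 0.0 t 2.1167
shift cm [-18.54, 3.19, 4.97] spin 0.017 rows 5
```

>>> arm_command(
  motion=[
    {"xyz":[-18.5,3.2,5],"spin":0.02,"hand":8.5},
    {"xyz":[-18.5,3.2,5],"spin":0.02,"hand":8.5},
    {"xyz":[-18.5,3.2,5],"spin":0.02,"hand":8.5},
    {"xyz":[-18.5,3.2,5],"spin":0.02,"hand":8.5},
    {"xyz":[-18.5,3.2,5],"spin":0.02,"hand":8.5},
  ],
)

```text
clock: 2.53
tcp_pos: [0.5635, 0.3702, 0.119]
orientation: [[-0.907, 0.421, -0.0], [0.421, 0.907, -0.001], [0.0, -0.001, -1.0]]
force: [0.4, -0.5, -0.4]
opening: 0.085
gripper_force: 0.0
```

```bash
python3 plan.py .5635,.3703,.05,65.3 .,.,.018,.; python3 -c "
from h import *
im=camera('side');u,v=map(int,proj('side',[[.5635,.37,.03]])[0])
cv2.imwrite('pics/a.png',cv2.resize(im[max(v-75,0):v+75,max(u-75,0):u+75],None,fx=3,fy=3)[:,:,::-1])"
```

```text
now [0.5635 0.3702 0.119 ] 65.1 grip 0.085 0.0 t 2.5333
shift cm [0.01, 0.01, 6.9] spin -0.003 rows 2
shift cm [0.0, 0.0, 3.2] spin -0.0 rows 1
```

View pics/a.png

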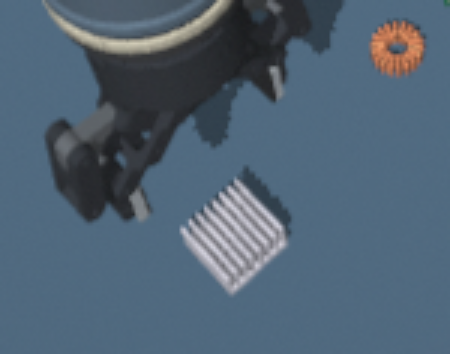

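The gripper hovers over the square sink (crop ~(235,235)) with its jaws square to the sides. The coil is at (398,48), well clear. I'll descend and grip.

>>> arm_command(
  motion=[
    {"xyz":[0,0,4],"spin":0,"hand":8.5},
    {"xyz":[0,0,7.5],"spin":0,"hand":8.5},
    {"xyz":[0,0,10.1],"spin":0,"hand":8.5},
    {"xyz":[0,0,10.1],"spin":0,"hand":3},
    {"xyz":[0,0,10.1],"spin":0,"hand":3},
  ],
  force=50,
)

```text
clock: 3.0
tcp_pos: [0.5599, 0.3715, 0.0191]
orientation: [[-0.908, 0.419, -0.002], [0.419, 0.908, -0.001], [0.001, -0.002, -1.0]]
force: [-0.0, 0.3, 1.1]
opening: 0.0637
gripper_force: 0.0
```

>>> arm_command(
  motion=[
    {"xyz":[0,0,0],"spin":0,"hand":3},
    {"xyz":[0,0,0],"spin":0,"hand":3},
    {"xyz":[0,0,0],"spin":0,"hand":3},
    {"xyz":[0,0,0],"spin":0,"hand":3},
  ],
)

```text
clock: 3.33
tcp_pos: [0.5614, 0.3725, 0.0211]
orientation: [[-0.908, 0.419, 0.002], [0.419, 0.908, 0.001], [-0.001, 0.002, -1.0]]
force: [0.5, -0.2, 0.3]
opening: 0.0303
gripper_force: 0.0
```

```bash
python3 plan.py .,.,.1,. .371,.315,.1,55.2 .,.,.027,.
```

```text
now [0.5614 0.3725 0.0211] 65.2 grip 0.0303 0.0 t 3.3333
shift cm [0.0, 0.0, -7.89] spin -0.0 rows 2
shift cm [14.87, -13.2, -0.0] spin 0.175 rows 5
shift cm [0.0, 0.0, 7.3] spin -0.0 rows 2
```

```bash
python3 -c "
from h import *
for n in ('side','top'):
  im=camera(n);u,v=map(int,proj(n,[[.5635,.37,.03]])[0])
  cv2.imwrite(f'pics/b{n}.png',cv2.resize(im[max(v-50,0):v+50,max(u-65,0):u+65],None,fx=5,fy=5,interpolation=2)[:,:,::-1])
a=cv2.imread('pics/bside.png');b=cv2.imread('pics/btop.png');h=min(len(a),len(b))
cv2.imwrite('pics/b.png',cv2.resize(np.hstack([a[:h],b[:h]]),None,fx=.6,fy=.6))
print(get_obs()['opening'],get_obs()['gripper_force'])"
```

```text
0.029920704388635803 0.0
```

View pics/b.png

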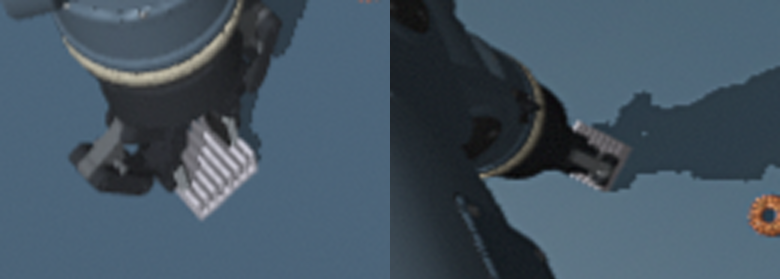

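```bash
python3 -c "
from h import *
t=[]
for n in ('side','top'):
  im=camera(n);print(n,[(d['at'].round(3) if hasattr(d['at'],'round') else d['at'],round(d['p'],2)) for d in find_in(n,'sink_square')])
  for s in (im,cv2.imread('pics/%s0.png'%n)[:,:,::-1]):
    u,v=map(int,proj(n,[[.5635,.37,.03]])[0]); s=s.copy()
    q=cv2.resize(s[max(v-30,0):v+30,u-35:u+35],None,fx=5,fy=5,interpolation=2)[:,:,::-1].copy()
    for z in (0.,.026):
      b=hull(n,.5635,.3703,np.radians(65.3),(.044,.044),z,0.0)
      cv2.polylines(q,[np.round((b-[u-35,max(v-30,0)]+.5)*5).astype(int)],True,(255,0,255),1)
    p=proj(n,[get_obs()['tcp_pos']])[0];cv2.circle(q,tuple(int(i) for i in (p-[u-35,max(v-30,0)]+.5)*5),3,(0,255,255),-1)
    t.append(q[:300])
cv2.imwrite('pics/c.png',np.vstack([np.hstack(t[:2]),np.hstack(t[2:])]))"
```

```text
side [([0.5533, 0.3708, 0.0164], 0.94)]
top []
```

View pics/c.png

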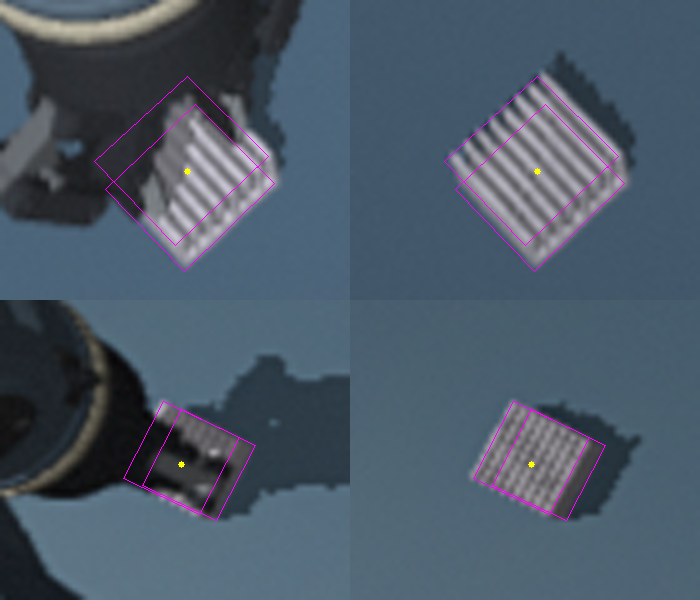

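>>> arm_command(
  motion=[
    {"xyz":[0,0,0],"spin":0,"hand":1.5},
    {"xyz":[0,0,0],"spin":0,"hand":1.5},
    {"xyz":[0,0,0],"spin":0,"hand":1.5},
  ],
  force=20,
)

```text
clock: 3.88
tcp_pos: [0.5606, 0.372, 0.0196]
orientation: [[-0.908, 0.419, -0.0], [0.419, 0.908, -0.0], [0.0, -0.0, -1.0]]
force: [-0.6, 1.1, 0.3]
opening: 0.0149
gripper_force: 0.0
```

```bash
python3 -c "
from h import *
o=get_obs();print({k:o[k] for k in o if k in('opening','gripper_force','force','ft_torque','tcp_pos','effort')})
t=[]
for n in ('side','top'):
    im=camera(n);u,v=map(int,proj(n,[[.5635,.37,.03]])[0])
    t.append(cv2.resize(im[max(v-50,0):v+35,u-50:u+35],(400,400),interpolation=2)[:,:,::-1])
cv2.imwrite('pics/d.png',np.hstack(t))"
```

```text
{'effort': array([-4.74955130e-03, -1.03776140e+02,  4.57673299e+01,  5.61926936e-03,
       -3.38081527e-04, -1.57955270e-05]), 'tcp_pos': array([0.56064829, 0.37196457, 0.01955131]), 'force': array([-0.56201427,  1.08850698,  0.33152617]), 'ft_torque': array([0.03224729, 0.01518649, 0.04358838]), 'gripper_force': 0.0, 'opening': 0.014902285123567897}
```

View pics/d.png

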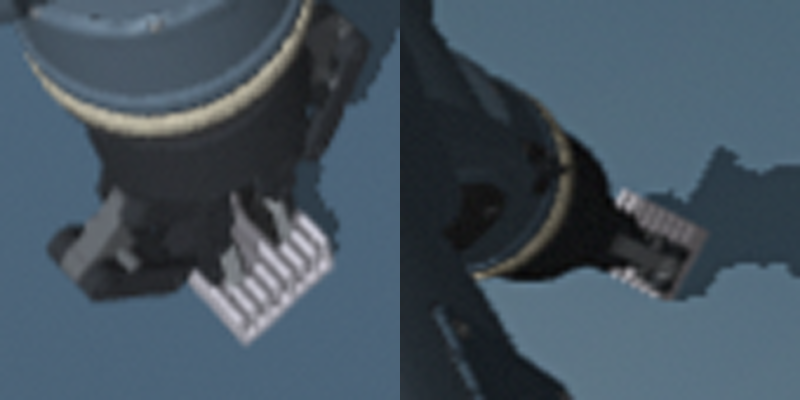

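```bash
python3 -c "
from h import *
t=[]
p=get_obs()['tcp_pos']
for n in ('side','top'):
    im=camera(n);u,v=map(int,proj(n,[[.5635,.37,.03]])[0]);o=[u-50,max(v-50,0)]
    q=cv2.resize(im[o[1]:o[1]+60,u-50:u+35],(800,565),interpolation=2)[:,:,::-1].copy()
    if n=='side':
      for z,c in((.0056,(0,0,255)),(.026,(0,255,0)),(.04,(0,255,255))):
        for e in(-.011,.011):
          x=proj(n,[[p[0]-e*.908,p[1]+e*.419,z]])[0];cv2.circle(q,tuple(int(i) for i in (x-o+.5)*800/85),3,c,-1)
      cv2.imwrite('pics/e.png',q)
"
```

```text
(no output)
```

View pics/e.png

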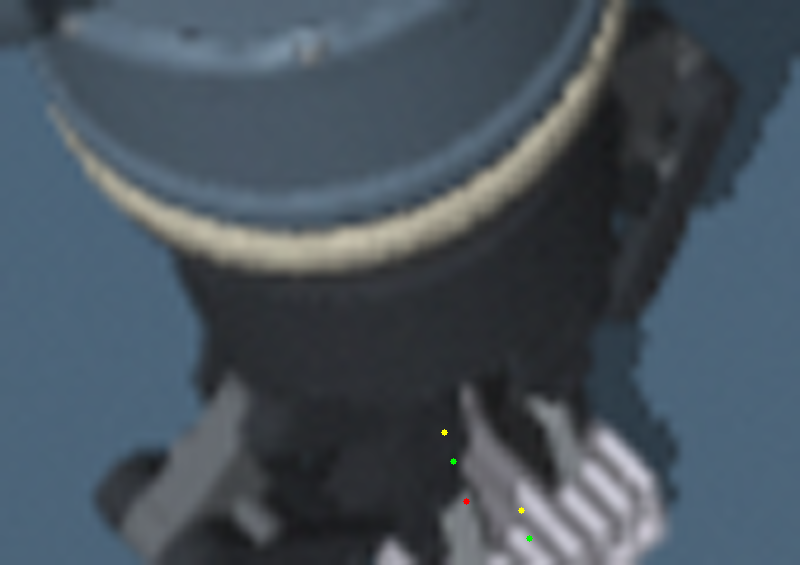

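The pads closed through the fin region without any contact. I'll lift, turn a quarter so the jaws close on the fin ends, and try a little lower.

>>> arm_command(
  motion=[
    {"xyz":[0,0,-3],"spin":0,"hand":1.5},
    {"xyz":[0,0,-5],"spin":0.1,"hand":8.5},
    {"xyz":[0,0,-5],"spin":0.22,"hand":8.5},
    {"xyz":[0,0,-5],"spin":0.34,"hand":8.5},
    {"xyz":[0,0,-5],"spin":0.46,"hand":8.5},
  ],
  force=50,
)

```text
clock: 4.5
tcp_pos: [0.5609, 0.3721, 0.0701]
orientation: [[-0.623, 0.783, 0.001], [0.783, 0.623, 0.0], [-0.0, 0.001, -1.0]]
force: [-0.0, -0.0, -0.3]
opening: 0.0628
gripper_force: 0.0
```

>>> arm_command(
  motion=[
    {"xyz":[0,0,0],"spin":0.12,"hand":8.5},
    {"xyz":[0,0,0],"spin":0.24,"hand":8.5},
    {"xyz":[0,0,0],"spin":0.36,"hand":8.5},
    {"xyz":[0,0,0],"spin":0.48,"hand":8.5},
    {"xyz":[0,0,0],"spin":0.6,"hand":8.5},
  ],
)

```text
clock: 4.92
tcp_pos: [0.5607, 0.3719, 0.0696]
orientation: [[-0.072, 0.997, -0.0], [0.997, 0.072, -0.0], [-0.0, -0.0, -1.0]]
force: [0.3, -0.8, -0.5]
opening: 0.0849
gripper_force: 0.0
```

>>> arm_command(
  motion=[
    {"xyz":[0,0,0],"spin":0.12,"hand":8.5},
    {"xyz":[0,0,0],"spin":0.24,"hand":8.5},
    {"xyz":[0,0,0],"spin":0.36,"hand":8.5},
    {"xyz":[0,0,0],"spin":0.48,"hand":8.5},
    {"xyz":[0,0,0],"spin":0.51,"hand":8.5},
  ],
)

```text
clock: 5.33
tcp_pos: [0.5607, 0.372, 0.0696]
orientation: [[0.426, 0.905, -0.0], [0.905, -0.426, -0.0], [-0.0, -0.0, -1.0]]
force: [-0.1, 0.2, 0.1]
opening: 0.0852
gripper_force: 0.0
```

```bash
python3 plan.py .5635,.3703,.016,-24.7; python3 - <<'E'
from h import *
for n in("side","top"):
    camera(n)
    c=cut_out(n,"sink_square")
    for d in c[:2]: print(n,d["p"],d["pixels"].sum(),fit(n,d["pixels"],.5635,.3703,(.044,.044),0,.026).round(4))
E
```

```text
now [0.5607 0.372  0.0696] -25.2 grip 0.0852 0.0 t 5.3333
shift cm [-0.03, 0.33, 5.36] spin -0.008 rows 2
side 0.9 440 [0.5638 0.3753 0.7741 0.4052]
top 0.55 334 [0.5626 0.3717 1.1208 0.0676]
```

>>> arm_command(
  motion=[
    {"xyz":[0,0.3,2.5],"spin":0,"hand":8.5},
    {"xyz":[0,0.3,4.5],"spin":0,"hand":8.5},
    {"xyz":[0,0.3,5.4],"spin":0,"hand":8.5},
    {"xyz":[0,0.3,5.4],"spin":0,"hand":6},
    {"xyz":[0,0.3,5.4],"spin":0,"hand":4},
  ],
  force=50,
)

```text
clock: 5.95
tcp_pos: [0.5633, 0.3707, 0.0159]
orientation: [[0.418, 0.908, -0.0], [0.908, -0.418, -0.0], [-0.0, -0.0, -1.0]]
force: [0.4, 0.6, -0.4]
opening: 0.0636
gripper_force: 0.0
```

>>> arm_command(
  motion=[
    {"xyz":[0,0,0],"spin":0,"hand":3},
    {"xyz":[0,0,0],"spin":0,"hand":3},
    {"xyz":[0,0,0],"spin":0,"hand":3},
    {"xyz":[0,0,0],"spin":0,"hand":3},
  ],
)

```text
clock: 6.28
tcp_pos: [0.5638, 0.371, 0.0164]
orientation: [[0.419, 0.908, 0.001], [0.908, -0.419, 0.001], [0.001, 0.001, -1.0]]
force: [-0.2, -0.2, -0.7]
opening: 0.0296
gripper_force: 0.0
```

>>> arm_command(
  motion=[
    {"xyz":[0,0,0.1],"spin":0,"hand":3},
    {"xyz":[0,0,0.2],"spin":0,"hand":3},
  ],
)

```text
clock: 6.45
tcp_pos: [0.5638, 0.371, 0.0148]
orientation: [[0.419, 0.908, 0.001], [0.908, -0.419, 0.001], [0.001, 0.001, -1.0]]
force: [-6.7, -4.5, 28.2]
opening: 0.0301
gripper_force: 13.7
```

>>> arm_command(
  motion=[
    {"xyz":[0,0,0.1],"spin":0,"hand":3},
    {"xyz":[0,0,0.2],"spin":0,"hand":3},
  ],
)

```text
clock: 6.62
tcp_pos: [0.5639, 0.371, 0.0146]
orientation: [[0.419, 0.908, 0.002], [0.908, -0.419, 0.001], [0.002, 0.001, -1.0]]
force: [-17.3, -11.4, 53.3]
opening: 0.0302
gripper_force: 26.3
```

```bash
python3 - <<'E'
from h import *
o=get_obs();print(o["tcp_pos"],o["force"])
t=[]
for n in("side","top"):
    im=camera(n);u,v=map(int,proj(n,[[.5635,.37,.02]])[0])
    t.append(cv2.resize(im[v-20:v+25,u-25:u+20],(400,400),interpolation=cv2.INTER_NEAREST)[:,:,::-1])
cv2.imwrite("pics/f.png",np.hstack(t))
E
```

```text
[0.56387821 0.37102666 0.01464455] [-17.30506504 -11.37443274  53.31367199]
```

View pics/f.png

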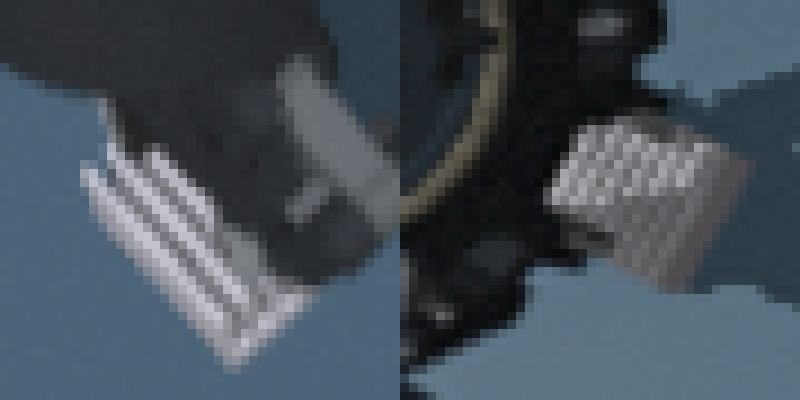

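Contact came only with the base plate, at TCP z≈0.015, so the grip has to be lower. I'll find the bench height with the fingers just wider than the sink.

>>> arm_command(
  motion=[
    {"xyz":[0,0,-2],"spin":0,"hand":3},
    {"xyz":[0,0,-3],"spin":0,"hand":5.4},
    {"xyz":[0,0,-3],"spin":0,"hand":5.4},
    {"xyz":[0,0,-3],"spin":0,"hand":5.4},
    {"xyz":[0,0,-2],"spin":0,"hand":5.4},
  ],
)

```text
clock: 7.13
tcp_pos: [0.5642, 0.3712, 0.0323]
orientation: [[0.419, 0.908, 0.002], [0.908, -0.419, 0.001], [0.002, 0.001, -1.0]]
force: [0.2, -0.6, 0.2]
opening: 0.054
gripper_force: 0.0
```

>>> arm_command(
  motion=[
    {"xyz":[0,0,1],"spin":0,"hand":5.4},
    {"xyz":[0,0,2],"spin":0,"hand":5.4},
    {"xyz":[0,0,2],"spin":0,"hand":5.4},
  ],
)

```text
clock: 7.38
tcp_pos: [0.5616, 0.3696, 0.0077]
orientation: [[0.419, 0.908, -0.004], [0.908, -0.419, -0.003], [-0.004, -0.003, -1.0]]
force: [-0.7, -0.6, -0.7]
opening: 0.054
gripper_force: 0.0
```

>>> arm_command(
  motion=[
    {"xyz":[0,0,0.1],"spin":0,"hand":5.4},
    {"xyz":[0,0,0.2],"spin":0,"hand":5.4},
    {"xyz":[0,0,0.2],"spin":0,"hand":5.4},
  ],
)

```text
clock: 7.63
tcp_pos: [0.5635, 0.3708, 0.0096]
orientation: [[0.419, 0.908, 0.0], [0.908, -0.419, 0.0], [0.0, 0.0, -1.0]]
force: [-0.3, 0.2, 0.2]
opening: 0.0539
gripper_force: 0.0
```

>>> arm_command(
  motion=[
    {"xyz":[0,0,0],"spin":0,"hand":4.9},
    {"xyz":[0,0,0],"spin":0,"hand":4},
    {"xyz":[0,0,0],"spin":0,"hand":3.5},
    {"xyz":[0,0,0],"spin":0,"hand":3.5},
  ],
  force=40,
)

```text
clock: 7.97
tcp_pos: [0.5638, 0.371, 0.0103]
orientation: [[0.419, 0.908, 0.001], [0.908, -0.419, 0.001], [0.001, 0.001, -1.0]]
force: [-0.7, -0.9, 5.9]
opening: 0.0421
gripper_force: 40.3
```

```bash
python3 plan.py .,.,.07,. .371,.315,.07,-34.8 .,.,.024,.
```

```text
now [0.5638 0.371  0.0103] -24.8 grip 0.0421 40.322754979133606 t 7.9667
shift cm [0.0, 0.0, -5.97] spin -0.0 rows 2
shift cm [-13.15, -15.16, -0.0] spin 0.175 rows 5
shift cm [0.0, 0.0, 4.6] spin -0.0 rows 2
```

>>> arm_command(
  motion=[
    {"xyz":[0,0,-1],"spin":0,"hand":3.5},
    {"xyz":[0,0,-2.5],"spin":0,"hand":3.5},
    {"xyz":[0,0,-4.5],"spin":0,"hand":3.5},
    {"xyz":[0,0,-6],"spin":0,"hand":3.5},
  ],
  force=60,
)

```text
clock: 8.3
tcp_pos: [0.5636, 0.3709, 0.0716]
orientation: [[0.419, 0.908, 0.001], [0.908, -0.419, 0.0], [0.001, 0.0, -1.0]]
force: [0.8, 0.0, -1.3]
opening: 0.0411
gripper_force: 60.6
```

```bash
python3 plan.py .371,.315,.07,-34.8 .,.,.024,.; python3 - <<'E'
from h import *
t=[]
for n in("side","top"):
    im=camera(n);u,v=map(int,proj(n,[[.5635,.37,.06]])[0])
    t.append(cv2.resize(im[max(v-30,0):max(v-30,0)+60,u-30:u+30],(400,400),interpolation=2)[:,:,::-1])
cv2.imwrite("pics/g.png",np.hstack(t))
E
```

```text
now [0.5636 0.3709 0.0716] -24.7 grip 0.0411 60.57263731956482 t 8.3
shift cm [-13.14, -15.15, 0.16] spin 0.175 rows 5
shift cm [0.0, 0.0, 4.6] spin -0.0 rows 2
```

View pics/g.png

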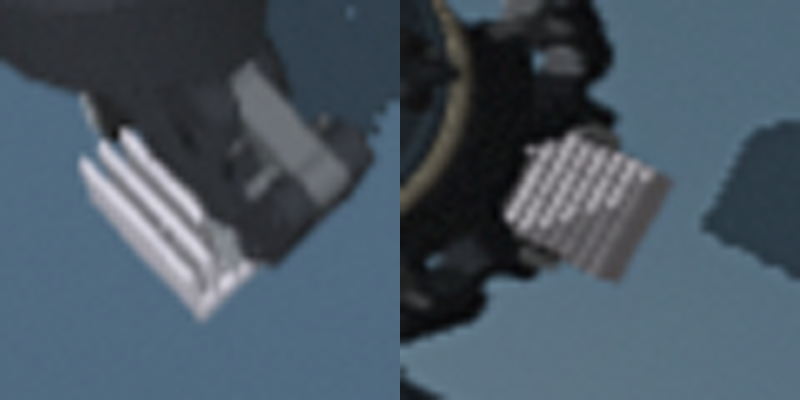

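The sink is held level and off the bench, its shadow detached at (740,200). I'll carry it to its board.

>>> arm_command(
  motion=[
    {"xyz":[-2,-2.2,0],"spin":0.03,"hand":3.5},
    {"xyz":[-4.5,-5,0],"spin":0.08,"hand":3.5},
    {"xyz":[-7,-8,0],"spin":0.13,"hand":3.5},
    {"xyz":[-9.5,-11,0],"spin":0.17,"hand":3.5},
    {"xyz":[-12,-13.9,0],"spin":0.175,"hand":3.5},
  ],
)

```text
clock: 8.82
tcp_pos: [0.3848, 0.3189, 0.0688]
orientation: [[0.573, 0.82, -0.001], [0.82, -0.573, -0.0], [-0.001, -0.0, -1.0]]
force: [0.4, 1.0, -0.6]
opening: 0.041
gripper_force: 60.6
```

>>> arm_command(
  motion=[
    {"xyz":[-1.3,-1.1,0],"spin":0,"hand":3.5},
    {"xyz":[-1.3,-1.1,0],"spin":0,"hand":3.5},
    {"xyz":[-1.3,-1.1,0],"spin":0,"hand":3.5},
  ],
)

```text
clock: 9.07
tcp_pos: [0.3699, 0.3154, 0.0697]
orientation: [[0.57, 0.822, 0.0], [0.822, -0.57, 0.0], [0.0, 0.0, -1.0]]
force: [0.6, -0.3, -1.3]
opening: 0.0411
gripper_force: 60.7
```

```bash
python3 plan.py .371,.315,.03,-34.8 .,.,.0225,. 
```

```text
now [0.3699 0.3154 0.0697] -34.7 grip 0.0411 60.665212869644165 t 9.0667
shift cm [0.03, 0.12, 3.97] spin 0.001 rows 1
shift cm [0.0, 0.0, 0.75] spin -0.0 rows 1
```

>>> arm_command(
  motion=[
    {"xyz":[0,0.1,2],"spin":0,"hand":3.5},
    {"xyz":[0,0.1,3.5],"spin":0,"hand":3.5},
    {"xyz":[0,0.1,4.4],"spin":0,"hand":3.5},
    {"xyz":[0,0.1,4.75],"spin":0,"hand":3.5},
    {"xyz":[0,0.1,4.75],"spin":0,"hand":3.5},
  ],
)

```text
clock: 9.48
tcp_pos: [0.3714, 0.3148, 0.0213]
orientation: [[0.571, 0.821, -0.001], [0.821, -0.571, -0.001], [-0.001, -0.0, -1.0]]
force: [0.8, -0.4, -0.3]
opening: 0.0408
gripper_force: 60.7
```

>>> arm_command(
  motion=[
    {"xyz":[0,0,0],"spin":0,"hand":3.5},
    {"xyz":[0,0,0],"spin":0,"hand":5},
    {"xyz":[0,0,0],"spin":0,"hand":5.6},
    {"xyz":[0,0,0],"spin":0,"hand":5.6},
    {"xyz":[0,0,0],"spin":0,"hand":5.6},
  ],
)

```text
clock: 9.9
tcp_pos: [0.3715, 0.3152, 0.0225]
orientation: [[0.57, 0.821, 0.001], [0.821, -0.57, 0.0], [0.001, 0.0, -1.0]]
force: [-0.4, 0.7, 0.0]
opening: 0.0558
gripper_force: 0.0
```

>>> arm_command(
  motion=[
    {"xyz":[0,0,-1],"spin":0,"hand":5.8},
    {"xyz":[0,0,-2.5],"spin":0,"hand":6},
    {"xyz":[0,0,-5],"spin":0,"hand":6},
    {"xyz":[0,0,-7],"spin":0,"hand":5.4},
  ],
)

```text
clock: 10.23
tcp_pos: [0.3713, 0.3149, 0.0941]
orientation: [[0.57, 0.821, 0.0], [0.821, -0.57, 0.0], [0.0, 0.0, -1.0]]
force: [0.3, 0.5, -0.3]
opening: 0.0542
gripper_force: 0.0
```

```bash
python3 plan.py .645,.120,.09,-47.4; python3 - <<'E'
from h import *
for n in("side","top"):
    camera(n)
    for d in cut_out(n,"sink_square")[:1]: print(n,d["p"],d["pixels"].sum(),fit(n,d["pixels"],.371,.315,(.044,.044),.008,.026).round(4))
    for d in cut_out(n,"sink_oblong")[:1]: print(n,d["p"],d["pixels"].sum(),fit(n,d["pixels"],.645,.120,(.06,.03),0,.026).round(4))
E
```

```text
now [0.3713 0.3149 0.0941] -34.8 grip 0.0542 0.0 t 10.2333
shift cm [-0.39, 33.6, 0.41] spin 0.22 rows 9
side 0.97 696 [0.3705 0.3136 0.9181 0.1176]
side 0.93 506 [0.6433 0.1187 0.7404 0.0515]
top 0.55 332 [0.3707 0.3151 0.8676 0.1597]
```

The square sink is standing on its board. Next is the oblong sink.

>>> arm_command(
  motion=[
    {"xyz":[-0.2,17,0],"spin":0.11,"hand":5.4},
    {"xyz":[-0.2,17,0],"spin":0.11,"hand":5.4},
    {"xyz":[-0.2,17,0],"spin":0.11,"hand":5.4},
    {"xyz":[-0.2,17,0],"spin":0.11,"hand":5.4},
    {"xyz":[-0.2,17,0],"spin":0.11,"hand":5.4},
  ],
)

```text
clock: 10.95
tcp_pos: [0.5138, 0.2125, 0.0911]
orientation: [[0.66, 0.751, 0.0], [0.751, -0.66, -0.001], [-0.001, 0.001, -1.0]]
force: [0.9, -0.4, 0.8]
opening: 0.0542
gripper_force: 0.0
```

```bash
python3 plan.py .644,.120,.09,-47.5
```

```text
now [0.5138 0.2125 0.0911] -41.3 grip 0.0542 0.0 t 10.95
shift cm [1.65, 15.89, 0.11] spin 0.108 rows 4
```

>>> arm_command(
  motion=[
    {"xyz":[1.65,15.9,0.1],"spin":0.11,"hand":5.4},
    {"xyz":[1.65,15.9,0.1],"spin":0.11,"hand":5.4},
    {"xyz":[1.65,15.9,0.1],"spin":0.11,"hand":5.4},
    {"xyz":[1.65,15.9,0.1],"spin":0.11,"hand":5.4},
    {"xyz":[1.65,15.9,0.1],"spin":0.11,"hand":5.4},
  ],
)

```text
clock: 11.37
tcp_pos: [0.6438, 0.1201, 0.0892]
orientation: [[0.739, 0.674, -0.001], [0.674, -0.739, -0.001], [-0.001, 0.001, -1.0]]
force: [1.6, 0.1, 0.4]
opening: 0.0542
gripper_force: 0.0
```

```bash
python3 plan.py .644,.120,.013,-47.5
```

```text
now [0.6438 0.1201 0.0892] -47.6 grip 0.0542 0.0 t 11.3667
shift cm [0.0, 0.02, 7.62] spin -0.002 rows 2
```

>>> arm_command(
  motion=[
    {"xyz":[0,0,3.5],"spin":0,"hand":5.4},
    {"xyz":[0,0,6],"spin":0,"hand":5.4},
    {"xyz":[0,0,7.3],"spin":0,"hand":5.4},
    {"xyz":[0,0,7.6],"spin":0,"hand":5.4},
    {"xyz":[0,0,7.6],"spin":0,"hand":5.4},
  ],
)

```text
clock: 11.78
tcp_pos: [0.6393, 0.1242, 0.0137]
orientation: [[0.736, 0.677, -0.003], [0.677, -0.736, -0.001], [-0.002, -0.002, -1.0]]
force: [0.3, 0.1, 1.0]
opening: 0.054
gripper_force: 0.0
```

>>> arm_command(
  motion=[
    {"xyz":[0,0,0],"spin":0,"hand":4.5},
    {"xyz":[0,0,0],"spin":0,"hand":3.7},
    {"xyz":[0,0,0],"spin":0,"hand":3.2},
    {"xyz":[0,0,0],"spin":0,"hand":2.2},
    {"xyz":[0,0,0],"spin":0,"hand":2.2},
  ],
  force=40,
)

```text
clock: 12.2
tcp_pos: [0.6408, 0.1244, 0.0157]
orientation: [[0.736, 0.677, 0.001], [0.677, -0.736, 0.0], [0.001, 0.0, -1.0]]
force: [-1.5, -1.0, -0.4]
opening: 0.0222
gripper_force: 0.0
```

>>> arm_command(
  motion=[
    {"xyz":[0,0,-1.5],"spin":0,"hand":2.2},
    {"xyz":[0,0,-2.5],"spin":0,"hand":5.2},
    {"xyz":[0,0,-2.5],"spin":0,"hand":5.2},
    {"xyz":[0,0,-2.5],"spin":0,"hand":5.2},
    {"xyz":[0,0,-2.5],"spin":0,"hand":5.2},
  ],
)

```text
clock: 12.62
tcp_pos: [0.6404, 0.1243, 0.0398]
orientation: [[0.736, 0.677, -0.0], [0.677, -0.736, -0.0], [-0.0, 0.0, -1.0]]
force: [0.3, -1.1, -0.9]
opening: 0.0521
gripper_force: 0.0
```

```bash
python3 plan.py .644,.120,.013,-47.5
```

```text
now [0.6404 0.1243 0.0398] -47.4 grip 0.0521 0.0 t 12.6167
shift cm [-0.03, 0.56, 2.68] spin 0.002 rows 1
```

>>> arm_command(
  motion=[
    {"xyz":[0,0.6,0.8],"spin":0,"hand":5.2},
    {"xyz":[0,0.6,1.5],"spin":0,"hand":5.2},
    {"xyz":[0,0.6,2.2],"spin":0,"hand":5.2},
    {"xyz":[0,0.6,2.7],"spin":0,"hand":5.2},
    {"xyz":[0,0.6,2.7],"spin":0,"hand":5.2},
  ],
)

```text
clock: 13.03
tcp_pos: [0.6435, 0.1197, 0.0111]
orientation: [[0.736, 0.677, -0.003], [0.677, -0.736, -0.0], [-0.002, -0.001, -1.0]]
force: [-0.6, 0.2, 0.2]
opening: 0.0519
gripper_force: 0.0
```

```bash
python3 plan.py .644,.120,.0125,-47.5
```

```text
now [0.6435 0.1197 0.0111] -47.4 grip 0.0519 0.0 t 13.0333
shift cm [0.06, 0.01, -0.14] spin 0.002 rows 1
```

>>> arm_command(
  motion=[
    {"xyz":[0,0,0],"spin":0,"hand":4.5},
    {"xyz":[0,0,0],"spin":0,"hand":3.7},
    {"xyz":[0,0,0],"spin":0,"hand":3.2},
    {"xyz":[0,0,0],"spin":0,"hand":2.2},
    {"xyz":[0,0,0],"spin":0,"hand":2.2},
  ],
  force=40,
)

```text
clock: 13.45
tcp_pos: [0.6449, 0.12, 0.0138]
orientation: [[0.736, 0.677, 0.001], [0.677, -0.736, 0.0], [0.001, 0.0, -1.0]]
force: [-1.7, -0.1, 5.5]
opening: 0.0268
gripper_force: 39.0
```

```bash
python3 plan.py .,.,.075,. .4763,.1163,.075,-63.8
```

```text
now [0.6449 0.12   0.0138] -47.4 grip 0.0268 39.02631461620331 t 13.45
shift cm [0.0, 0.0, -6.12] spin -0.0 rows 2
shift cm [-12.66, -11.14, -0.0] spin 0.287 rows 5
```

Gripped. Lift, then carry.

>>> arm_command(
  motion=[
    {"xyz":[0,0,-1],"spin":0,"hand":2},
    {"xyz":[0,0,-2.5],"spin":0,"hand":2},
    {"xyz":[0,0,-4.5],"spin":0,"hand":2},
    {"xyz":[0,0,-6],"spin":0,"hand":2},
    {"xyz":[0,0,-6],"spin":0,"hand":2},
  ],
  force=55,
)

```text
clock: 13.87
tcp_pos: [0.6464, 0.1202, 0.0772]
orientation: [[0.736, 0.677, 0.005], [0.677, -0.736, 0.001], [0.004, 0.003, -1.0]]
force: [0.6, -0.3, -0.8]
opening: 0.0255
gripper_force: 54.1
```

>>> arm_command(
  motion=[
    {"xyz":[-2,-1.8,0],"spin":0.05,"hand":2},
    {"xyz":[-5,-4.4,0],"spin":0.11,"hand":2},
    {"xyz":[-8,-7,0],"spin":0.18,"hand":2},
    {"xyz":[-10.5,-9.3,0],"spin":0.25,"hand":2},
    {"xyz":[-12,-10.6,0],"spin":0.287,"hand":2},
  ],
)

```text
clock: 14.28
tcp_pos: [0.4807, 0.1163, 0.0727]
orientation: [[0.899, 0.438, -0.002], [0.438, -0.899, -0.0], [-0.002, -0.001, -1.0]]
force: [-0.1, 0.4, -0.4]
opening: 0.0255
gripper_force: 54.2
```

```bash
python3 plan.py .4763,.1163,.075,-63.8; python3 - <<'E'
from h import *
t=[]
for n in("side","top"):
    im=camera(n);u,v=map(int,proj(n,[[.48,.116,.05]])[0])
    t.append(cv2.resize(im[v-40:v+40,u-40:u+40],(400,400),interpolation=2)[:,:,::-1])
cv2.imwrite("pics/i.png",np.hstack(t))
E
```

```text
now [0.4807 0.1163 0.0727] -64.0 grip 0.0255 54.16005313396454 t 14.2833
shift cm [-0.39, -0.19, -0.23] spin -0.004 rows 1
```

View pics/i.png

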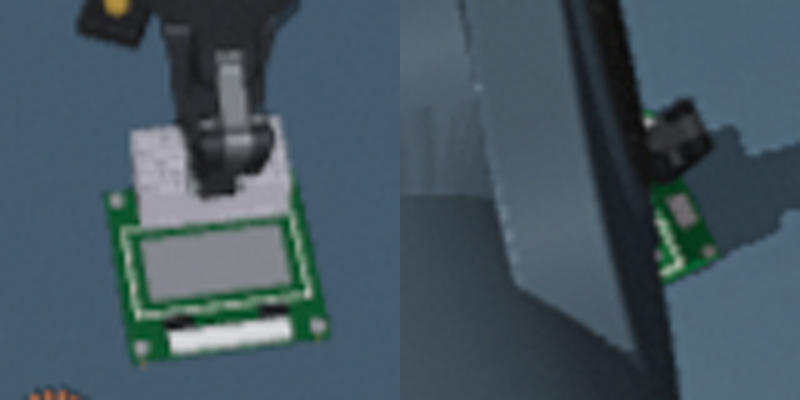

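Held square with the pad. Lower and release about 3.5 mm up, clear of the 4 mm parts.

>>> arm_command(
  motion=[
    {"xyz":[-0.4,-0.1,1],"spin":0,"hand":2},
    {"xyz":[-0.4,-0.1,2.3],"spin":0,"hand":2},
    {"xyz":[-0.4,-0.1,3.5],"spin":0,"hand":2},
    {"xyz":[-0.4,-0.1,3.7],"spin":0,"hand":2},
    {"xyz":[-0.4,-0.1,3.7],"spin":0,"hand":2},
  ],
)

```text
clock: 14.8
tcp_pos: [0.4804, 0.1157, 0.0356]
orientation: [[0.897, 0.441, -0.001], [0.441, -0.897, -0.0], [-0.001, -0.0, -1.0]]
force: [-0.4, 0.0, -0.9]
opening: 0.0256
gripper_force: 54.2
```

```bash
python3 plan.py .4763,.1163,.0253,-63.8
```

```text
now [0.4804 0.1157 0.0356] -63.8 grip 0.0256 54.20311510562897 t 14.8
shift cm [-0.34, -0.23, 1.03] spin -0.0 rows 1
```

>>> arm_command(
  motion=[
    {"xyz":[-0.3,-0.2,0.5],"spin":0,"hand":2},
    {"xyz":[-0.3,-0.2,1],"spin":0,"hand":2},
    {"xyz":[-0.3,-0.2,1],"spin":0,"hand":2},
    {"xyz":[-0.3,-0.2,1],"spin":0,"hand":2},
  ],
)

```text
clock: 15.13
tcp_pos: [0.4768, 0.1163, 0.0261]
orientation: [[0.897, 0.441, -0.0], [0.441, -0.897, -0.0], [-0.0, 0.0, -1.0]]
force: [-0.4, 0.3, 0.1]
opening: 0.0253
gripper_force: 54.2
```

```bash
python3 plan.py .4763,.1163,.0253,-63.8
```

```text
now [0.4768 0.1163 0.0261] -63.8 grip 0.0253 54.21045541763306 t 15.1333
shift cm [-0.05, -0.03, 0.08] spin -0.0 rows 1
```

>>> arm_command(
  motion=[
    {"xyz":[0,0,0.05],"spin":0,"hand":2},
    {"xyz":[0,0,0.05],"spin":0,"hand":4},
    {"xyz":[0,0,0.05],"spin":0,"hand":4.3},
    {"xyz":[0,0,0.05],"spin":0,"hand":4.3},
    {"xyz":[0,0,0.05],"spin":0,"hand":4.3},
  ],
)

```text
clock: 15.55
tcp_pos: [0.477, 0.1163, 0.0257]
orientation: [[0.897, 0.441, 0.0], [0.441, -0.897, 0.0], [0.0, 0.0, -1.0]]
force: [0.7, 0.3, -0.5]
opening: 0.0432
gripper_force: 0.0
```

>>> arm_command(
  motion=[
    {"xyz":[0,0,-1],"spin":0,"hand":4.3},
    {"xyz":[0,0,-3],"spin":0,"hand":5},
    {"xyz":[0,0,-6],"spin":0,"hand":6.5},
    {"xyz":[0,0,-7],"spin":0,"hand":6.5},
  ],
)

```text
clock: 15.88
tcp_pos: [0.4782, 0.1166, 0.0996]
orientation: [[0.897, 0.441, 0.004], [0.441, -0.897, 0.001], [0.004, 0.001, -1.0]]
force: [0.7, 0.6, 0.5]
opening: 0.0651
gripper_force: 0.0
```

```bash
python3 plan.py .6428,-.1457,.095,-80; python3 - <<'E'
from h import *
for n in("side","top"):
    camera(n)
    for d in cut_out(n,"sink_oblong")[:1]: print(n,d["p"],d["pixels"].sum(),fit(n,d["pixels"],.4763,.1163,(.06,.03),.008,.026).round(4))
E
```

```text
now [0.4782 0.1166 0.0996] -63.8 grip 0.0651 0.0 t 15.8833
shift cm [3.2, 30.8, 0.46] spin 0.282 rows 8
side 0.6 537 [0.4765 0.1152 0.436  0.051 ]
```

Oblong is placed (fit 0.4765, 0.1152, 25°). Next is the round one: the plain aluminium disc at (372,163). Yellow (367,132) and red (378,195) are the decoys.

>>> arm_command(
  motion=[
    {"xyz":[1.6,15.5,0.2],"spin":0.14,"hand":6.2},
    {"xyz":[1.6,15.5,0.2],"spin":0.14,"hand":6.2},
    {"xyz":[1.6,15.5,0.2],"spin":0.14,"hand":6.2},
    {"xyz":[1.6,15.5,0.2],"spin":0.14,"hand":6.2},
    {"xyz":[1.6,15.5,0.2],"spin":0.14,"hand":6.2},
  ],
)

```text
clock: 16.5
tcp_pos: [0.5612, -0.0202, 0.092]
orientation: [[0.951, 0.308, -0.001], [0.308, -0.951, -0.001], [-0.001, 0.001, -1.0]]
force: [1.2, 0.0, -0.4]
opening: 0.0618
gripper_force: 0.0
```

```bash
python3 plan.py .6428,-.1457,.08,-80
```

```text
now [ 0.5612 -0.0202  0.092 ] -72.1 grip 0.0618 0.0 t 16.5
shift cm [3.9, 14.45, 1.2] spin 0.138 rows 4
```

>>> arm_command(
  motion=[
    {"xyz":[3.9,14.4,0.5],"spin":0.14,"hand":6.2},
    {"xyz":[3.9,14.4,0.5],"spin":0.14,"hand":6.2},
    {"xyz":[3.9,14.4,0.5],"spin":0.14,"hand":6.2},
    {"xyz":[3.9,14.4,0.5],"spin":0.14,"hand":6.2},
    {"xyz":[3.9,14.4,0.5],"spin":0.14,"hand":6.2},
  ],
)

```text
clock: 16.92
tcp_pos: [0.6424, -0.1443, 0.0863]
orientation: [[0.985, 0.173, -0.002], [0.173, -0.985, -0.0], [-0.002, 0.0, -1.0]]
force: [1.2, -0.9, -0.5]
opening: 0.0621
gripper_force: 0.0
```

>>> arm_command(
  motion=[
    {"xyz":[0,0,1.5],"spin":0,"hand":6.2},
    {"xyz":[0,0,3],"spin":0,"hand":6.2},
    {"xyz":[0,0,4],"spin":0,"hand":6.2},
    {"xyz":[0,0,4.2],"spin":0,"hand":6.2},
    {"xyz":[0,0,4.2],"spin":0,"hand":6.2},
  ],
)

```text
clock: 17.33
tcp_pos: [0.6406, -0.1399, 0.0455]
orientation: [[0.984, 0.176, -0.002], [0.176, -0.984, 0.0], [-0.002, -0.001, -1.0]]
force: [-0.5, 0.3, -0.4]
opening: 0.062
gripper_force: 0.0
```

```bash
python3 plan.py .6428,-.1457,.011,-80; python3 - <<'E'
from h import *
t=[]
for n in("side","top"):
    im=camera(n);u,v=map(int,proj(n,[[.6428,-.1457,.03]])[0])
    t.append(cv2.resize(im[v-40:v+40,u-40:u+40],(400,400),interpolation=2)[:,:,::-1])
cv2.imwrite("pics/j.png",np.hstack(t))
E
```

```text
now [ 0.6406 -0.1399  0.0455] -79.8 grip 0.062 0.0 t 17.3333
shift cm [0.11, 0.61, 3.45] spin 0.003 rows 1
```

View pics/j.png

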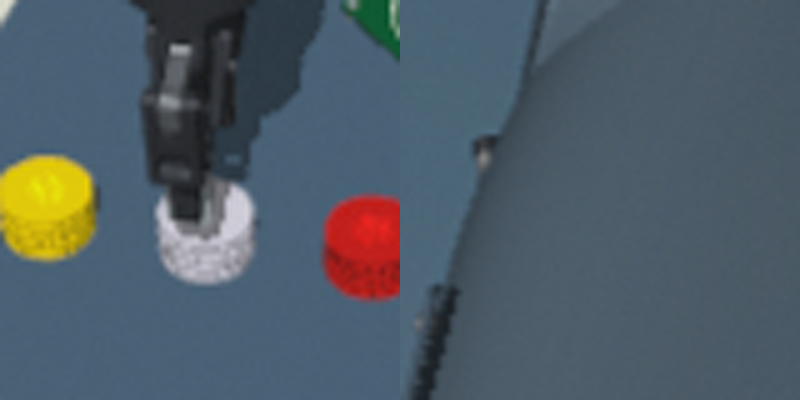

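The silver disc is right under the gripper, with yellow (45,205) and red (375,245) well clear.

>>> arm_command(
  motion=[
    {"xyz":[0.1,0.5,0],"spin":0,"hand":6.2},
    {"xyz":[0.1,0.5,1],"spin":0,"hand":6.2},
    {"xyz":[0.1,0.5,2],"spin":0,"hand":6.2},
    {"xyz":[0.1,0.5,3],"spin":0,"hand":6.2},
    {"xyz":[0.1,0.5,3.4],"spin":0,"hand":6.2},
  ],
)

```text
clock: 17.85
tcp_pos: [0.6422, -0.145, 0.0102]
orientation: [[0.984, 0.176, -0.003], [0.176, -0.984, 0.001], [-0.002, -0.001, -1.0]]
force: [0.1, 0.3, -0.6]
opening: 0.0617
gripper_force: 0.0
```

>>> arm_command(
  motion=[
    {"xyz":[0,0,0],"spin":0,"hand":6},
    {"xyz":[0,0,0],"spin":0,"hand":6},
  ],
)

```text
clock: 18.02
tcp_pos: [0.6431, -0.1451, 0.0122]
orientation: [[0.984, 0.176, -0.001], [0.176, -0.984, 0.0], [-0.001, -0.0, -1.0]]
force: [0.8, 0.0, 0.1]
opening: 0.0598
gripper_force: 0.0
```

```bash
python3 plan.py .6428,-.1457,.0105,-80
```

```text
now [ 0.6431 -0.1451  0.0122] -79.9 grip 0.0598 0.0 t 18.0167
shift cm [-0.04, 0.06, 0.17] spin 0.002 rows 1
```

>>> arm_command(
  motion=[
    {"xyz":[0,0.05,0.2],"spin":0,"hand":6},
    {"xyz":[0,0.05,0.2],"spin":0,"hand":5.2},
    {"xyz":[0,0.05,0.2],"spin":0,"hand":4.5},
    {"xyz":[0,0.05,0.2],"spin":0,"hand":4},
    {"xyz":[0,0.05,0.2],"spin":0,"hand":4},
  ],
  force=40,
)

```text
clock: 18.43
tcp_pos: [0.6437, -0.1458, 0.0114]
orientation: [[0.984, 0.176, 0.001], [0.176, -0.984, -0.0], [0.001, 0.0, -1.0]]
force: [-1.2, -0.1, 5.4]
opening: 0.0445
gripper_force: 39.8
```

```bash
python3 plan.py .,.,.075,. .5775,-.351,.075,-80
```

```text
now [ 0.6437 -0.1458  0.0114] -79.9 grip 0.0445 39.80239927768707 t 18.4333
shift cm [0.0, 0.0, -6.36] spin -0.0 rows 2
shift cm [-10.13, 19.04, -0.0] spin 0.002 rows 6
```

>>> arm_command(
  motion=[
    {"xyz":[0,0,-1],"spin":0,"hand":3.6},
    {"xyz":[0,0,-2.5],"spin":0,"hand":3.6},
    {"xyz":[0,0,-4.5],"spin":0,"hand":3.6},
    {"xyz":[0,0,-6],"spin":0,"hand":3.6},
    {"xyz":[0,0,-6.5],"spin":0,"hand":3.6},
  ],
  force=55,
)

```text
clock: 18.85
tcp_pos: [0.6448, -0.146, 0.0789]
orientation: [[0.984, 0.176, 0.004], [0.176, -0.984, -0.001], [0.003, 0.001, -1.0]]
force: [0.5, -0.2, -0.6]
opening: 0.0431
gripper_force: 55.9
```

>>> arm_command(
  motion=[
    {"xyz":[-1.5,2.8,0],"spin":0,"hand":3.6},
    {"xyz":[-3.4,6.4,0],"spin":0,"hand":3.6},
    {"xyz":[-5.3,10,0],"spin":0,"hand":3.6},
    {"xyz":[-7,13.3,0],"spin":0,"hand":3.6},
    {"xyz":[-8.4,16,0],"spin":0,"hand":3.6},
  ],
)

```text
clock: 19.27
tcp_pos: [0.5877, -0.3204, 0.0755]
orientation: [[0.985, 0.175, -0.0], [0.175, -0.985, -0.0], [-0.0, 0.0, -1.0]]
force: [0.3, 0.1, -0.8]
opening: 0.043
gripper_force: 55.9
```

>>> arm_command(
  motion=[
    {"xyz":[-0.9,1.6,0],"spin":0,"hand":3.6},
    {"xyz":[-1.6,3,0],"spin":0,"hand":3.6},
    {"xyz":[-1.6,3,0],"spin":0,"hand":3.6},
    {"xyz":[-1.6,3,0],"spin":0,"hand":3.6},
  ],
)

```text
clock: 19.6
tcp_pos: [0.5783, -0.3505, 0.0754]
orientation: [[0.985, 0.175, -0.0], [0.175, -0.985, 0.0], [-0.0, -0.0, -1.0]]
force: [0.0, 0.9, -0.0]
opening: 0.0433
gripper_force: 56.0
```

```bash
python3 plan.py .578,-.351,.035,-80
```

```text
now [ 0.5783 -0.3505  0.0754] -79.9 grip 0.0433 55.95517337322235 t 19.6
shift cm [-0.03, 0.04, 4.04] spin 0.001 rows 1
```

>>> arm_command(
  motion=[
    {"xyz":[0,0.05,1.5],"spin":0,"hand":3.6},
    {"xyz":[0,0.05,3],"spin":0,"hand":3.6},
    {"xyz":[0,0.05,4.2],"spin":0,"hand":3.6},
    {"xyz":[0,0.05,4.9],"spin":0,"hand":3.6},
    {"xyz":[0,0.05,5.1],"spin":0,"hand":3.6},
  ],
)

```text
clock: 20.02
tcp_pos: [0.5784, -0.3493, 0.0233]
orientation: [[0.984, 0.177, -0.002], [0.177, -0.984, 0.001], [-0.001, -0.001, -1.0]]
force: [-0.1, 0.8, -1.1]
opening: 0.0433
gripper_force: 55.9
```

>>> arm_command(
  motion=[
    {"xyz":[0,0,0],"spin":0,"hand":3.6},
    {"xyz":[0,0,0],"spin":0,"hand":3.6},
    {"xyz":[0,0,0],"spin":0,"hand":3.6},
  ],
)

```text
clock: 20.27
tcp_pos: [0.5792, -0.3509, 0.0256]
orientation: [[0.984, 0.176, 0.001], [0.176, -0.984, -0.001], [0.001, 0.001, -1.0]]
force: [-0.1, 0.2, -1.1]
opening: 0.043
gripper_force: 56.0
```

```bash
python3 plan.py .578,-.351,.0229,-80
```

```text
now [ 0.5792 -0.3509  0.0256] -79.9 grip 0.043 55.962554812431335 t 20.2667
shift cm [-0.12, -0.01, 0.27] spin 0.003 rows 1
```

>>> arm_command(
  motion=[
    {"xyz":[-0.1,0,0.25],"spin":0,"hand":3.6},
    {"xyz":[-0.1,0,0.25],"spin":0,"hand":3.6},
    {"xyz":[-0.1,0,0.25],"spin":0,"hand":5.5},
    {"xyz":[-0.1,0,0.25],"spin":0,"hand":5.9},
    {"xyz":[-0.1,0,0.25],"spin":0,"hand":5.9},
  ],
)

```text
clock: 20.68
tcp_pos: [0.5776, -0.3511, 0.0223]
orientation: [[0.984, 0.176, 0.0], [0.176, -0.984, -0.0], [0.0, 0.0, -1.0]]
force: [0.6, 0.0, -0.1]
opening: 0.0587
gripper_force: 0.0
```

>>> arm_command(
  motion=[
    {"xyz":[0,0,0],"spin":0,"hand":6},
    {"xyz":[0,0,-1.5],"spin":0,"hand":6},
    {"xyz":[0,0,-4],"spin":0,"hand":6},
    {"xyz":[0,0,-6.5],"spin":0,"hand":5},
    {"xyz":[0,0,-7.5],"spin":0,"hand":5},
  ],
)

```text
clock: 21.1
tcp_pos: [0.5786, -0.3517, 0.1006]
orientation: [[0.984, 0.176, 0.003], [0.176, -0.984, -0.002], [0.003, 0.003, -1.0]]
force: [0.8, -1.0, 1.0]
opening: 0.05
gripper_force: 0.0
```

```bash
python3 plan.py .3804,-.2813,.095,11.5; python3 - <<'E'
from h import *
for n in("side","top"):
    camera(n)
    print(n,[(np.round(d["at"],3).tolist(),round(d["p"],2)) for d in find_in(n,"sink_round")][:4])
    for d in cut_out(n,"sink_round")[:3]:
        v,u=np.argwhere(d["pixels"]).mean(0);x,y,_=back(n,(u,v),.02)[0]
        if y<-.3: print(n,d["p"],d["pixels"].sum(),fit(n,d["pixels"],.5775,-.351,(.048,),.008,.026).round(4))
E
```

```text
now [ 0.5786 -0.3517  0.1006] -79.9 grip 0.05 0.0 t 21.1
shift cm [-18.28, -10.41, 0.56] spin -1.595 rows 13
side [([0.722, -0.127, 0.026], 0.84), ([0.556, -0.153, 0.028], 0.83), ([0.575, -0.344, 0.034], 0.51)]
side 0.53 323 [ 0.5771 -0.3495  0.128   0.096 ]
top [([0.558, -0.161, 0.029], 0.6), ([0.572, -0.342, 0.026], 0.59), ([0.719, -0.137, 0.022], 0.53)]
top 0.57 220 [ 0.576  -0.3494  0.0927  0.3735]
```

The round sink is on its board. Last is the small sink, gripped at ψ=-78.5° to avoid a large turn.

```bash
python3 plan.py .3804,-.2813,.09,-78.5
```

```text
now [ 0.5769 -0.3506  0.0956] -79.9 grip 0.0498 0.0 t 21.4
shift cm [-18.13, -10.28, 0.56] spin -0.024 rows 5
```

>>> arm_command(
  motion=[
    {"xyz":[-4,-2.2,0],"spin":0,"hand":4.8},
    {"xyz":[-7.5,-4.2,0],"spin":0,"hand":4.8},
    {"xyz":[-11,-6.2,0],"spin":-0.02,"hand":4.8},
    {"xyz":[-14,-8,0.5],"spin":-0.02,"hand":4.8},
    {"xyz":[-17,-9.6,1],"spin":-0.02,"hand":4.8},
  ],
)

```text
clock: 21.82
tcp_pos: [0.3905, -0.2848, 0.0859]
orientation: [[0.981, 0.196, -0.001], [0.196, -0.981, 0.001], [-0.001, -0.001, -1.0]]
force: [0.1, -1.3, 0.5]
opening: 0.0479
gripper_force: 0.0
```

```bash
python3 plan.py .3804,-.2813,.06,-78.5
```

```text
now [ 0.3905 -0.2848  0.0859] -78.7 grip 0.0479 0.0 t 21.8167
shift cm [-0.93, -0.54, 2.59] spin -0.004 rows 1
```

>>> arm_command(
  motion=[
    {"xyz":[-0.9,-0.5,0],"spin":0,"hand":4.8},
    {"xyz":[-0.9,-0.5,1.5],"spin":0,"hand":4.8},
    {"xyz":[-0.9,-0.5,3.2],"spin":0,"hand":4.8},
    {"xyz":[-0.9,-0.5,3.5],"spin":0,"hand":4.8},
    {"xyz":[-0.9,-0.5,3.5],"spin":0,"hand":4.8},
  ],
)

```text
clock: 22.23
tcp_pos: [0.3826, -0.2825, 0.0509]
orientation: [[0.981, 0.196, -0.002], [0.196, -0.981, 0.002], [-0.002, -0.002, -1.0]]
force: [0.8, -0.6, -0.0]
opening: 0.0482
gripper_force: 0.0
```

>>> arm_command(
  motion=[
    {"xyz":[0,0,0],"spin":0,"hand":4.8},
    {"xyz":[0,0,0],"spin":0,"hand":4.8},
  ],
)

```text
clock: 22.4
tcp_pos: [0.3839, -0.2834, 0.0526]
orientation: [[0.981, 0.196, 0.0], [0.196, -0.981, -0.0], [0.0, 0.0, -1.0]]
force: [0.5, -0.6, -0.0]
opening: 0.0477
gripper_force: 0.0
```

```bash
python3 plan.py .3804,-.2813,.0125,-78.5
```

```text
now [ 0.3839 -0.2834  0.0526] -78.7 grip 0.0477 0.0 t 22.4
shift cm [-0.3, -0.28, 4.01] spin -0.004 rows 1
```

>>> arm_command(
  motion=[
    {"xyz":[-0.3,-0.3,1],"spin":0,"hand":4.8},
    {"xyz":[-0.3,-0.3,2],"spin":0,"hand":4.8},
    {"xyz":[-0.3,-0.3,3],"spin":0,"hand":4.8},
    {"xyz":[-0.3,-0.3,3.8],"spin":0,"hand":4.8},
    {"xyz":[-0.3,-0.3,3.8],"spin":0,"hand":4.8},
  ],
)

```text
clock: 22.82
tcp_pos: [0.3796, -0.2806, 0.0132]
orientation: [[0.981, 0.196, -0.001], [0.196, -0.981, 0.001], [-0.001, -0.001, -1.0]]
force: [-0.7, 0.2, -0.2]
opening: 0.048
gripper_force: 0.0
```

>>> arm_command(
  motion=[
    {"xyz":[0,0,0],"spin":0,"hand":4.6},
    {"xyz":[0,0,0],"spin":0,"hand":4.6},
    {"xyz":[0,0,0],"spin":0,"hand":4.6},
  ],
)

```text
clock: 23.07
tcp_pos: [0.3804, -0.2812, 0.0147]
orientation: [[0.981, 0.196, 0.001], [0.196, -0.981, -0.001], [0.001, 0.001, -1.0]]
force: [-0.4, -0.1, -0.2]
opening: 0.0461
gripper_force: 0.0
```

```bash
python3 plan.py .3804,-.2813,.0125,-78.5
```

```text
now [ 0.3804 -0.2812  0.0147] -78.7 grip 0.0461 0.0 t 23.0667
shift cm [-0.0, 0.01, 0.22] spin -0.004 rows 1
```

>>> arm_command(
  motion=[
    {"xyz":[0,0,0.15],"spin":0,"hand":4.2},
    {"xyz":[0,0,0.15],"spin":0,"hand":3.6},
    {"xyz":[0,0,0.15],"spin":0,"hand":3},
    {"xyz":[0,0,0.15],"spin":0,"hand":2},
    {"xyz":[0,0,0.15],"spin":0,"hand":2},
  ],
  force=40,
)

```text
clock: 23.48
tcp_pos: [0.3801, -0.281, 0.013]
orientation: [[0.981, 0.195, 0.0], [0.195, -0.981, -0.0], [0.0, 0.0, -1.0]]
force: [-2.2, 0.7, 7.5]
opening: 0.0253
gripper_force: 38.9
```

```bash
python3 plan.py .,.,.075,. .4533,-.101,.075,-85.7
```

```text
now [ 0.3801 -0.281   0.013 ] -78.7 grip 0.0253 38.86253195581958 t 23.4833
shift cm [0.0, 0.0, -6.2] spin -0.0 rows 2
shift cm [10.7, -16.22, -0.0] spin 0.122 rows 5
```

>>> arm_command(
  motion=[
    {"xyz":[0,0,-1],"spin":0,"hand":1.6},
    {"xyz":[0,0,-2.5],"spin":0,"hand":1.6},
    {"xyz":[0,0,-4.5],"spin":0,"hand":1.6},
    {"xyz":[0,0,-6],"spin":0,"hand":1.6},
    {"xyz":[0,0,-6.5],"spin":0,"hand":1.6},
  ],
  force=55,
)

```text
clock: 23.9
tcp_pos: [0.3808, -0.2815, 0.0796]
orientation: [[0.981, 0.195, 0.002], [0.195, -0.981, -0.002], [0.002, 0.002, -1.0]]
force: [0.7, -0.0, -0.1]
opening: 0.0246
gripper_force: 53.9
```

>>> arm_command(
  motion=[
    {"xyz":[1.6,-2.4,0],"spin":0.03,"hand":1.6},
    {"xyz":[3.5,-5.4,0],"spin":0.06,"hand":1.6},
    {"xyz":[5.5,-8.5,0],"spin":0.09,"hand":1.6},
    {"xyz":[7.5,-11.5,0],"spin":0.12,"hand":1.6},
    {"xyz":[9,-13.6,0],"spin":0.12,"hand":1.6},
  ],
)

```text
clock: 24.32
tcp_pos: [0.4419, -0.1275, 0.0771]
orientation: [[0.997, 0.075, -0.0], [0.075, -0.997, 0.001], [-0.0, -0.001, -1.0]]
force: [0.4, -1.1, 0.3]
opening: 0.0248
gripper_force: 54.0
```

```bash
python3 plan.py .4533,-.101,.075,-85.7
```

```text
now [ 0.4419 -0.1275  0.0771] -85.7 grip 0.0248 53.98519364884123 t 24.3167
shift cm [1.33, -2.55, 0.21] spin 0.0 rows 1
```

Release height is 0.013+0.008+0.0035 = 0.0245.

>>> arm_command(
  motion=[
    {"xyz":[1.2,-2.4,0],"spin":0,"hand":1.6},
    {"xyz":[1.2,-2.4,1],"spin":0,"hand":1.6},
    {"xyz":[1.2,-2.4,2.5],"spin":0,"hand":1.6},
    {"xyz":[1.2,-2.4,3.8],"spin":0,"hand":1.6},
    {"xyz":[1.2,-2.4,3.8],"spin":0,"hand":1.6},
  ],
)

```text
clock: 24.73
tcp_pos: [0.4501, -0.1045, 0.0371]
orientation: [[0.997, 0.077, -0.004], [0.077, -0.997, 0.001], [-0.003, -0.001, -1.0]]
force: [-0.7, 0.2, -0.1]
opening: 0.0246
gripper_force: 54.0
```

>>> arm_command(
  motion=[
    {"xyz":[0,0,0],"spin":0,"hand":1.6},
    {"xyz":[0,0,0],"spin":0,"hand":1.6},
    {"xyz":[0,0,0],"spin":0,"hand":1.6},
  ],
)

```text
clock: 24.98
tcp_pos: [0.4522, -0.1053, 0.0403]
orientation: [[0.997, 0.076, 0.001], [0.076, -0.997, -0.0], [0.001, 0.0, -1.0]]
force: [-0.2, 0.4, 0.0]
opening: 0.0248
gripper_force: 54.0
```

```bash
python3 plan.py .4533,-.101,.0245,-85.7
```

```text
now [ 0.4522 -0.1053  0.0403] -85.6 grip 0.0248 54.02467911830172 t 24.9833
shift cm [0.14, -0.42, 1.58] spin 0.002 rows 1
```

>>> arm_command(
  motion=[
    {"xyz":[0.1,-0.4,0.8],"spin":0,"hand":1.6},
    {"xyz":[0.1,-0.4,1.6],"spin":0,"hand":1.6},
    {"xyz":[0.1,-0.4,1.6],"spin":0,"hand":1.6},
    {"xyz":[0.1,-0.4,1.6],"spin":0,"hand":1.6},
    {"xyz":[0.1,-0.4,1.6],"spin":0,"hand":1.6},
  ],
)

```text
clock: 25.4
tcp_pos: [0.4524, -0.101, 0.0235]
orientation: [[0.997, 0.077, -0.0], [0.077, -0.997, 0.0], [-0.0, -0.0, -1.0]]
force: [-1.3, 0.4, -0.2]
opening: 0.0245
gripper_force: 54.0
```

```bash
python3 plan.py .4533,-.101,.0245,-85.7
```

```text
now [ 0.4524 -0.101   0.0235] -85.6 grip 0.0245 54.02674639422912 t 25.4
shift cm [0.09, 0.01, -0.1] spin 0.002 rows 1
```

>>> arm_command(
  motion=[
    {"xyz":[0.1,0,-0.1],"spin":0,"hand":1.6},
    {"xyz":[0.1,0,-0.1],"spin":0,"hand":3.2},
    {"xyz":[0.1,0,-0.1],"spin":0,"hand":4},
    {"xyz":[0.1,0,-0.1],"spin":0,"hand":4},
    {"xyz":[0.1,0,-0.1],"spin":0,"hand":4},
  ],
)

```text
clock: 25.82
tcp_pos: [0.4535, -0.101, 0.0247]
orientation: [[0.997, 0.077, 0.0], [0.077, -0.997, -0.0], [0.0, 0.0, -1.0]]
force: [0.6, -0.0, 0.1]
opening: 0.04
gripper_force: 0.0
```

>>> arm_command(
  motion=[
    {"xyz":[0,0,-1.5],"spin":0,"hand":4.2},
    {"xyz":[0,0,-4],"spin":0,"hand":4.2},
    {"xyz":[0,0,-8],"spin":0,"hand":4.2},
    {"xyz":[0,0,-12],"spin":0,"hand":4.2},
    {"xyz":[0,0,-16],"spin":0,"hand":4.2},
  ],
)

```text
clock: 26.23
tcp_pos: [0.4528, -0.1008, 0.1865]
orientation: [[0.997, 0.077, -0.0], [0.077, -0.997, 0.0], [-0.0, -0.0, -1.0]]
force: [1.3, 0.0, -0.1]
opening: 0.0422
gripper_force: 0.0
```

>>> arm_command(
  motion=[
    {"xyz":[-4,0,-3],"spin":0,"hand":4.2},
    {"xyz":[-7,3,-4],"spin":0,"hand":4.2},
    {"xyz":[-10,6,-4],"spin":0,"hand":4.2},
    {"xyz":[-10,9,-4],"spin":0,"hand":4.2},
    {"xyz":[-10,9,-4],"spin":0,"hand":4.2},
  ],
)

```text
clock: 26.65
tcp_pos: [0.3594, -0.2028, 0.2253]
orientation: [[0.997, 0.073, 0.001], [0.073, -0.997, -0.002], [0.001, 0.002, -1.0]]
force: [0.8, 1.0, 0.1]
opening: 0.0419
gripper_force: 0.0
```

```bash
python3 - <<'E'
from h import *
T=dict(sink_square=(.371,.315),sink_small=(.4533,-.101),sink_oblong=(.4763,.1163),sink_round=(.5775,-.351))
tiles=[]
for n in("side","top"):
    im=camera(n)
    for k,(x,y) in T.items():
        for d in cut_out(n,k)[:4]:
            v,u=np.argwhere(d["pixels"]).mean(0);b=back(n,(u,v),.02)[0]
            if np.hypot(b[0]-x,b[1]-y)<.04: f=fit(n,d["pixels"],x,y,DIM[k][0],.008,.026);print(n,k,round(d["p"],2),f.round(4));break
        u,v=proj(n,[[x,y,.02]])[0].astype(int)
        q=cv2.copyMakeBorder(im,40,40,40,40,cv2.BORDER_CONSTANT)[v+10:v+70,u+10:u+70]
        tiles.append(cv2.resize(q,(200,200),interpolation=2)[:,:,::-1])
cv2.imwrite("pics/k.png",np.vstack([np.hstack(tiles[:4]),np.hstack(tiles[4:])]))
E
```

```text
side sink_square 0.97 [0.3708 0.313  0.9424 0.034 ]
side sink_small 0.65 [ 0.454  -0.1013  0.143   0.0918]
side sink_oblong 0.91 [0.4765 0.115  3.5749 0.0577]
side sink_round 0.72 [ 0.5773 -0.352   0.0871  0.0412]
top sink_square 0.64 [0.3699 0.3165 0.96   0.0898]
top sink_small 0.47 [ 0.4543 -0.0986  1.586   0.1022]
top sink_oblong 0.54 [0.4764 0.1179 0.4599 0.1096]
top sink_round 0.61 [ 0.5782 -0.3491  0.114   0.0532]
```

View pics/k.png

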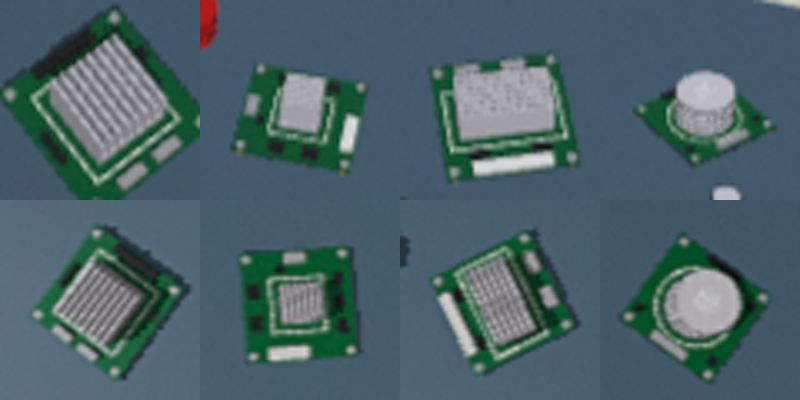

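All four sinks stand flat inside their outlines, within about 2 mm of centre. Handing the job in.

```bash
python3 -c "
from bench import *
print(close_job())"
```

```text
the job is handed in; nothing more can be done
None
```

All four heat sinks stand upright on their own boards, inside the outlines and squared up, and released; the arm touches nothing and never went near the capacitor or coil, and the job is handed in (no verdict was returned).

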